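# Pull the air cleaner's filter and check it over the light pad

## Robot

A 6-joint arm with a two-finger parallel gripper is mounted at the origin on the work surface. World frame = base frame: x ahead of the robot, y to its left, z up, the work surface at z = 0. Lengths are in mm, angles in rad, forces in N, time in s.
With the tool pointing down it reaches from about 275 to 1000 mm from the base axis. Payload 8.4 kg.
Tool frame: the origin (TCP) lies midway between the tips of the shut fingers; the grasp point (between the pads) lies r.grip_point_offset behind it (r.grip_point_offset is the distance from the TCP to the grasp point, in mm); z points along the fingers, y is the direction in which the jaws open and shut (so a half turn about z gives the same grasp; the last joint's range is limited). The gripper opens to 85 mm and grips with 20 to 120 N. Pads are 22 mm wide; open, the fingers measure 114 mm over their backs; the gripper's body (76 mm by 85 mm) begins 54 mm behind the grasp point. The pads swing forward as they close: fully open they stand 13 mm farther back than shut.
Start: joints at [1.319, 0.353, 1.633, -0, 1.155, -0.002], TCP at [154.505, 605.604, 231.281] pointing down, gripper open.
Joint ranges: [-2.63, 2.63], [-0.92, 2.1], [0.06, 2.66], [-1.3, 4.44], [0, 2.69], [-3.02, 3.02]. Speed limits (rad/s): [2.22, 2.22, 2.79, 3.14, 3.14, 3.14].

## Interface

Orientations are given as [roll, pitch, yaw] about the fixed x, y, z axes, in that order (R = Rz(yaw) Ry(pitch) Rx(roll)).
In Python, from rig import r gives the robot as it stands.
- The arm moves only by the tool move_arm, never from a script. Its argument "targets" is one flat list of numbers, 5 for each row, row after row: the gripper's target within -1 to 1 (fully open at 1, half-way at 0, shut at -1), then the shift along the tool's x, y, z in cm, then the turn about the tool's z in degrees. In form: [gripper, tx, ty, tz, turn, gripper, tx, ty, tz, turn, ...]. A call has 1 to 10 rows; each row is the pose to reach, as a shift and turn from the pose commanded when the call began, along the tool's axes at that moment; what a row does not reach only later rows make up. A row lasts 1/10 s, in which the tool goes at most 50 mm and 8.59 degrees, less where a joint would pass 70% of its speed; a pose out of reach is approached as far as the arm can. A call with a gripper value outside its range is refused whole. The fingers move at their own pace and stop on an object; "squeeze" is the grip in N (left out, the last holds). Time passes only in rows, so rows that repeat a pose let the fingers close. It gives the time, the measured TCP pose, the force and the opening at its end, in the units of the state.
- r.sense(): the state, without advancing time (a new reading comes with each control period).
- r.grab_frame(name): name is "side" or "top"; returns a dict with "img" (384x512x3 uint8, blue, green, red), "K" (3x3 intrinsics, pixels), "world_to_cam" (4x4, takes a point from world to camera coordinates). Camera axes: x right, y down, z forward; pixel columns grow to the right and rows downward; lengths in mm; the calibration is good to about 2 mm. A picture is of the moment at which its call begins. There is no depth.
- r.sign_off(): hands the job in, once; it reports no verdict.
Trained networks look in a picture, given as the dict that the camera call returned (one of the last four; its "shot" number tells which), for a name from the list of things; names that differ only in an ending like _2 or _b are one class to them, and where a whole thing is asked for, a point or a joint stands for the part that bears it (a point fixed in the world has none). Each returns a list of dicts, best first, with "conf" (0 to 1); they miss things now and then, are a little off and sometimes report something else, mostly with a low value. They report only what shows in the picture. A call takes as long as a camera call. They do not tell look-alikes from the thing itself.
- r.outline_of(picture, thing): "region" (384x512 bool, what is visible of it).
- r.mark_of(picture, thing): "position" ([x, y, z] in mm, in world coordinates, good to about 4 mm: a listed point, or the origin of a listed thing).
The state is a dict: "clock": time; "qpos": joint angles; "qvel": joint speeds; "joint_efforts": joint torques, N m; "eef_pos": TCP position; "tcp_rot": TCP orientation; "contact_force": force on the tool from outside, world axes, zero at the start; "wrist_torque": the same for the moment, N m; "opening": opening from 0.0 (shut) to 1.0 (fully open).
Only numpy, scipy, OpenCV 4.12 (cv2) and the standard library are available. Lean on these libraries where they do the work, as an engineer would, in place of code of your own. Each camera call takes 0.05 s, during which the arm holds its last target.

## Task

The two thumbscrews of the air cleaner's hatch are already backed out: lift them out and drop them into the parts tray, one to each pocket, and only then swing the hatch up until it stands about upright and leave it open. Draw the filter panel out by its grip bar and hold it level over the middle of the light pad, about a hand's breadth (10 cm) above it; finish still holding it there, and do not disturb the lens, the ink jar or the tape roll.

Things in the scene. Friction and masses are not known exactly. Their poses are not given: they have to be found in the camera images.
- cleaner: Air cleaner, fixed grey metal box 230 (x) x 250 (y) x 110 mm tall. Origin: centre of its underside, on the bench; x runs from its front (robot side) to the hinge side. Hatch flat on top; under it an open well 122 (x) x 162 (y) mm, centred at x +12 mm, floor 58 mm above the bench, holding the filter. In front of the well, holes (9 mm, 30 deep) for the thumbscrews at x -68, y +80 and -80 mm.
- hatch (a joint): Hatch angle, rad: 0 shut and flat, 1.57 upright, stop at 1.9. Hinged along the cleaner's +x side, axis along the cleaner's y: its front edge swings up and over towards +x. Hatch 165 (x) x 205 (y) x 6 mm, 0.3 kg, stiff friction hinges (0.4 N m): stays where it is left; 4 to 5 N at the handle move it. Upright, its edge is 280 mm above the bench.
- hatch_handle (a point): Centre of the hatch's bow handle: round bar 10 mm thick, 90 mm long along the cleaner's y, on two end posts, its centre 40 mm above the hatch's top face, 23 mm behind the hatch's front edge. It can turn between fingers that pinch it from above; with the hatch upright there are 35 mm between bar and hatch for the finger. Axes turn with the hatch; shut, they are the cleaner's.
- hatch_hinge (a point): Point on the hinge axis, midway along it, 113 mm above the bench. Axes turn with the hatch. In them the handle's centre is at x -142, z +43 mm.
- filter_panel (a point): Centre of the filter panel's frame (mid-thickness). Flat grey-framed pleated panel 116 (x) x 156 (y) x 22 mm, 0.12 to 0.25 kg, hidden under the hatch, lying loose in the well with about 3 mm of play all round. z out of its upper face; axes start along the cleaner's. It must rise straight by about 60 mm to leave the well.
- filter_grip (a point): Centre of the grip bar standing on the middle of the filter's upper face: 12 (x) x 64 (y) x 26 mm tall; this point is 13 mm above that face and 24 mm above point filter_panel. Gripped across x; 52 mm of free face on either side of it.
- screw_a_head (a point): Centre of the head of a steel thumbscrew: round knurled head 18 mm across, 16 mm tall, on a shank 7 mm thick, 18 mm long. Unscrewed, it stands loose and upright through the hatch into the housing, at the hatch's front corner on the cleaner's +y side; pull straight up 20 mm or more. Its head rests on the hatch's top (116 mm above the bench).
- screw_b_head (a point): The other thumbscrew, the same, at the cleaner's -y side.
- screw_a: The whole thumbscrew a; origin at the tip of its shank, z along it to the head.
- screw_b: The whole thumbscrew b; the same.
- tray: Black parts tray fixed to the bench: 70 (x) x 134 (y) x 26 mm tall, walls and floor 4 mm, a wall across its middle making two square pockets of about 62 x 61 mm side by side along its y. Origin at the centre of its underside. It may stand on the left or the right of the cleaner.
- pocket0 (a point): Centre of the mouth of the tray's +y pocket, at rim height (26 mm).
- pocket1 (a point): Centre of the mouth of the tray's -y pocket, at rim height.
- light_pad: Flat drawing light pad fixed to the bench, white with an aluminium rim: 220 (x) x 160 (y) x 8 mm. Origin at the centre of its underside. On the other side of the cleaner from the tray.
- pad_center (a point): Centre of the light pad's upper face, 8 mm above the bench.
- filter: The whole filter panel; origin at the centre of the underside of its frame, z out of its upper face.
- lens: Bystander: black camera lens standing upright, 70 mm in diameter, 88 mm tall; origin under its centre.
- ink_jar: Bystander: ink jar, 48 mm in diameter, 62 mm tall; origin under its centre.
- tape_roll: Bystander: tape roll lying flat, 96 mm outside, 76 mm inside, 24 mm tall; origin under its centre.
Mind the look-alikes: they are no part of the job. Several things have the shape of the tray; the one meant has the colours described above.

How it is judged (in metres and radians):
On the way, in this order (a step that is already met when the one before it is completed fails the run):
1. both thumbscrews lie in the tray, one in each pocket, let go, the hatch still shut (((x of screw_a_head in the frame of tray between -0.031 and 0.031 m and y of screw_a_head in the frame of tray between 0.002 and 0.063 m and z of screw_a_head in the frame of tray between 0 and 0.034 m and x of screw_b_head in the frame of tray between -0.031 and 0.031 m and y of screw_b_head in the frame of tray between -0.063 and -0.002 m and z of screw_b_head in the frame of tray between 0 and 0.034 m) or (x of screw_a_head in the frame of tray between -0.031 and 0.031 m and y of screw_a_head in the frame of tray between -0.063 and -0.002 m and z of screw_a_head in the frame of tray between 0 and 0.034 m and x of screw_b_head in the frame of tray between -0.031 and 0.031 m and y of screw_b_head in the frame of tray between 0.002 and 0.063 m and z of screw_b_head in the frame of tray between 0 and 0.034 m)) and contact force between the fingers and screw_a below 0.1 N and contact force between the fingers and screw_b below 0.1 N and value of joint hatch below 0.15 rad), for 0.2 s.
2. the hatch stands open beyond 1.2 rad (69 degrees) (value of joint hatch above 1.2 rad), for 0.2 s.
3. the filter panel is drawn out of the well and carried by the gripper alone (contact force between the fingers and filter above 1 N and contact force between filter and cleaner below 0.2 N and contact force between filter and light_pad below 0.2 N and z of filter_panel in the frame of cleaner above 0.13 m), for 0.2 s.
At the end, for the whole second after the job is handed in: Filter held by the gripper alone (touching neither cleaner nor pad), at rest, level within 0.2 rad, centre within 40 mm (seen from above) of the pad's centre and 65 to 180 mm above the bench; hatch open beyond 1.2 rad; one thumbscrew in each tray pocket (horizontal distance between filter_panel and pad_center below 0.04 m and height (world z) of filter_panel between 0.065 and 0.18 m and angle between filter_panel's own z axis and vertical below 0.2 rad and linear speed of filter below 0.03 m/s and contact force between the fingers and filter above 1 N and contact force between filter and cleaner below 0.2 N and contact force between filter and light_pad below 0.2 N and value of joint hatch above 1.2 rad and ((x of screw_a_head in the frame of tray between -0.031 and 0.031 m and y of screw_a_head in the frame of tray between 0.002 and 0.063 m and z of screw_a_head in the frame of tray between 0 and 0.034 m and x of screw_b_head in the frame of tray between -0.031 and 0.031 m and y of screw_b_head in the frame of tray between -0.063 and -0.002 m and z of screw_b_head in the frame of tray between 0 and 0.034 m) or (x of screw_a_head in the frame of tray between -0.031 and 0.031 m and y of screw_a_head in the frame of tray between -0.063 and -0.002 m and z of screw_a_head in the frame of tray between 0 and 0.034 m and x of screw_b_head in the frame of tray between -0.031 and 0.031 m and y of screw_b_head in the frame of tray between 0.002 and 0.063 m and z of screw_b_head in the frame of tray between 0 and 0.034 m))); the arm keeps its last pose, push and grip.
It fails at once if the lens was moved by more than 30 mm (distance of lens from where it was at the start of the episode above 0.03 m).
It fails at once if the ink jar was moved by more than 30 mm (distance of ink_jar from where it was at the start of the episode above 0.03 m).
It fails at once if the tape roll was moved by more than 30 mm (distance of tape_roll from where it was at the start of the episode above 0.03 m).
It fails at once if the lens was tipped over (angle between lens's own z axis and vertical above 0.5 rad).
It fails at once if the ink jar was tipped over (angle between ink_jar's own z axis and vertical above 0.5 rad).
It also fails if it takes over 72 s, if anything falls off the work surface, if the arm or the gripper's body presses on something with over 40 N, if the wrist force passes 120 N, or if a joint passes its speed limit or range.

## Working session

There is one attempt and no reset: what is moved stays moved. The work goes in short steps, Python scripts to look and compute and a tool call to move; the robot and the scene stay as the last step left them, time stands still between calls to the robot, and variables do not carry over. Pictures are saved under pics/ and viewed, and the job is handed in when it is done.

Besides the shell and the picture viewer there is one more tool, called after "Emit:" as a command line: name --argument value ..., lists and objects as JSON in quotes. move_arm: Moves the arm, as the interface text tells. Its arguments: {"type":"object","properties":{"targets":{"type":"array","items":{"type":"number"}},"squeeze":{"type":"number"}},"required":["targets"]}

```bash
ls; mkdir -p pics; python3 - <<'E'
from rig import r
import cv2,numpy as np
print(r.sense(), r.grip_point_offset)
for n in ['side','top']:
    p=r.grab_frame(n); cv2.imwrite(f'pics/{n}0.png',p['img']); print(n,p['K'],p['world_to_cam'])
    for t in ['cleaner','hatch_handle','hatch_hinge','screw_a_head','screw_b_head','tray','pocket0','pocket1','pad_center','lens','ink_jar','tape_roll']:
        print(t,[(np.round(m['position'],1),round(m['conf'],2)) for m in r.mark_of(p,t)][:4])
E
```

```text
pics
{'clock': 0.0, 'qpos': array([ 1.31863203e+00,  3.53682733e-01,  1.63415043e+00, -3.01188220e-05,
        1.15518976e+00, -2.39482354e-03]), 'qvel': array([ 0.00171869,  0.00057054, -0.00136565,  0.00093527, -0.00065337,
       -0.00125747]), 'joint_efforts': array([-1.11775418e-03, -6.05255842e+01, -3.42059791e+01, -3.27578909e-04,
        9.55528492e-03,  7.93066199e-07]), 'eef_pos': array([154.37297097, 605.1350687 , 230.53310646]), 'tcp_rot': array([-3.14016232e+00,  2.41121151e-05,  2.89183538e+00]), 'contact_force': array([-0.46637466,  0.12663864,  0.61415338]), 'wrist_torque': array([0.02474662, 0.00755311, 0.0162973 ]), 'opening': 1.0012117984358042} 18.700000000000003
side [[350.47298804   0.         252.99028436]
 [  0.         350.47298804 192.50502178]
 [  0.           0.           1.        ]] [[ 8.30126440e-01 -5.57572592e-01  1.70267843e-03 -4.98843859e+02]
 [-3.17539807e-01 -4.75266027e-01 -8.20542914e-01  2.69388390e+02]
 [ 4.58321464e-01  6.80613700e-01 -5.71582388e-01  8.16091893e+02]
 [ 0.00000000e+00  0.00000000e+00  0.00000000e+00  1.00000000e+00]]
cleaner
[... 1866 characters left out ...]
, (array([ 309.9, -330.4,   -0.6]), 0.8), (array([ 694.1, -452.6,   -1.7]), 0.61), (array([ 696.3, -293.9,    3. ]), 0.54)]
pocket0 [(array([ 706.4, -488.6,   27.8]), 0.97), (array([ 307.6, -358.2,   25. ]), 0.81), (array([ 684.4, -420.9,   27.8]), 0.75), (array([ 467.9, -320.6,   31. ]), 0.64)]
pocket1 [(array([ 706.4, -488.6,   27.8]), 0.97), (array([ 307.6, -358.2,   25. ]), 0.81), (array([ 684.4, -420.9,   27.8]), 0.75), (array([ 467.9, -320.6,   31. ]), 0.64)]
pad_center [(array([434.1, 335.2,   9.1]), 0.63)]
lens [(array([ 699.1, -293.9,    1.8]), 0.65), (array([491.2, -18.9, 122.1]), 0.61)]
ink_jar [(array([717.8, 331.5,   1.9]), 0.54)]
tape_roll [(array([784.5, -17.1,  -1.2]), 0.62)]
```

View pics/top0.png

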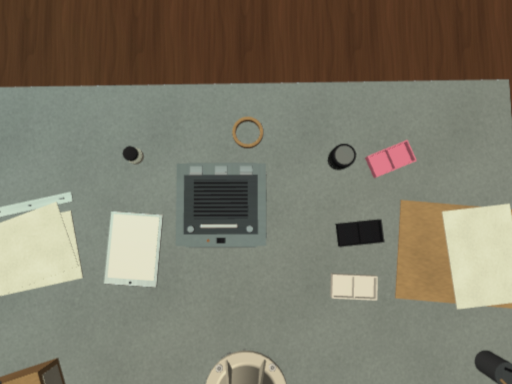

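View pics/side0.png

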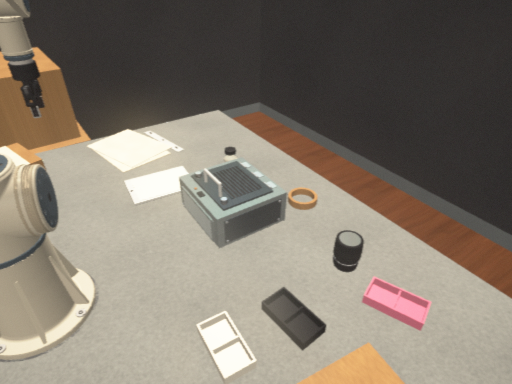

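The top view shows three tray-shaped things: black at (360,232), beige at (355,287) and pink at (391,158). The description says black, so (360,232) is the one. The screw heads are at about (190,229) and (250,229), the handle bar at (220,226) and the pad at (133,248). Next is a close crop to check, plus refined measurements.

```bash
cat > h.py <<'E'
from rig import r
import cv2,numpy as np
def proj(p,X):
    X=np.atleast_2d(X).astype(float); c=X@p['world_to_cam'][:3,:3].T+p['world_to_cam'][:3,3]
    u=c@p['K'].T; return u[:,:2]/u[:,2:]
def ray(p,uv,z):
    M=p['world_to_cam']; d=np.linalg.inv(p['K'])@np.array([uv[0],uv[1],1.]); R=M[:3,:3]; o=-R.T@M[:3,3]; d=R.T@d
    return o+d*(z-o[2])/d[2]
def rect(p,reg,z):
    cs,_=cv2.findContours(reg.astype(np.uint8),cv2.RETR_EXTERNAL,cv2.CHAIN_APPROX_NONE)
    c=max(cs,key=cv2.contourArea)[:,0]
    w=np.array([ray(p,q,z)[:2] for q in c],np.float32)
    return cv2.minAreaRect(w)
def crop(p,c,s,k,name,marks=[]):
    im=p['img'].copy(); x,y=map(int,c); im=im[max(0,y-s):y+s,max(0,x-s):x+s]
    im=cv2.resize(im,None,fx=k,fy=k,interpolation=cv2.INTER_CUBIC)
    for m in marks: cv2.drawMarker(im,(int((m[0]+.5-max(0,x-s))*k),int((m[1]+.5-max(0,y-s))*k)),(0,0,255),0,12,1)
    cv2.imwrite('pics/'+name,im)
E
python3 - <<'E'
from h import *
t=r.grab_frame('top'); s=r.grab_frame('side')
for n,z in [('tray',26),('light_pad',8),('cleaner',110),('hatch',116),('screw_a_head',132),('screw_b_head',132)]:
    for o in r.outline_of(t,n)[:4]: print(n,round(o['conf'],2),rect(t,o['region'],z))
a=[[492,141,132],[491,-20,132],[503,60,156]]
crop(t,(222,205),52,6,'c1.png',proj(t,a)); crop(t,(365,232),50,6,'c2.png',proj(t,[470,-351,26]));crop(s,(230,195),60,6,'c3.png',proj(s,a))
E
```

```text
tray 0.98 ((694.0504760742188, -451.97430419921875), (71.49079132080078, 143.07447814941406), 21.632728576660156)
tray 0.91 ((312.3161926269531, -326.1194152832031), (139.61680603027344, 73.90460968017578), 86.6639175415039)
tray 0.73 ((469.2065734863281, -350.5179748535156), (74.02195739746094, 143.0876007080078), 5.07680082321167)
light_pad 0.95 ((431.3885498046875, 335.9927673339844), (160.75424194335938, 221.29783630371094), 85.02213287353516)
cleaner 0.64 ((558.7838745117188, 57.961524963378906), (251.229736328125, 233.9416046142578), 89.08512115478516)
hatch 0.94 ((559.3955078125, 57.67542266845703), (205.83987426757812, 163.30157470703125), 89.09819793701172)
```

```bash
python3 -c "
import cv2,numpy as np
a=[cv2.resize(cv2.imread(f'pics/c{i}.png'),(400,400)) for i in (1,3)];cv2.imwrite('pics/c13.png',np.hstack(a))"
```

```text
(no output)
```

View pics/c13.png

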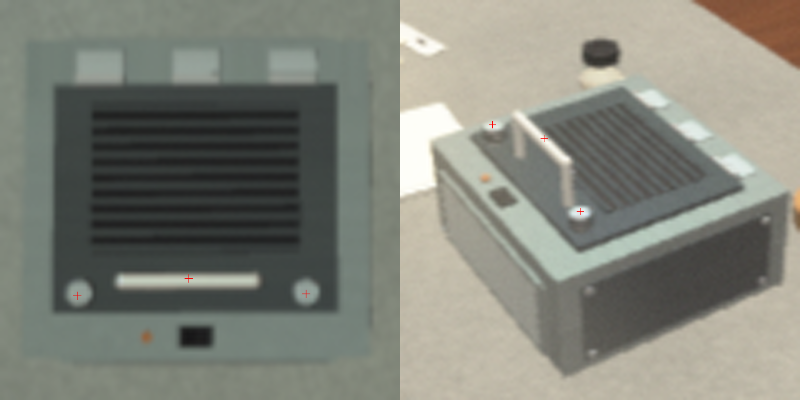

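View pics/c2.png

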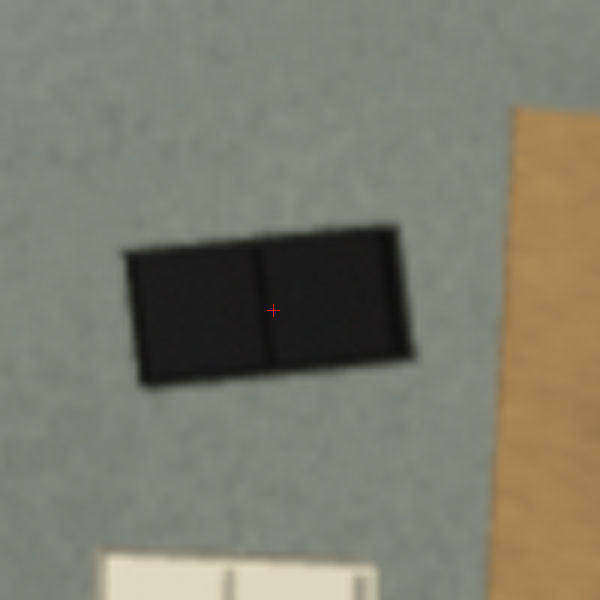

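The crop confirms black, with its divider visible. I measured:

| Thing | Position / yaw |
|---|---|
| Tray centre | (469, -350.5), yaw about 5° |
| Cleaner | (559, 58), yaw about -0.9° |
| Screw a | about (492.5, 139.5) |
| Screw b | about (491, -20.5) |

The heights and sizes agree with the description. I'll move over screw a with the jaws along x.

Emit:
move_arm --targets '[0.2,-44.3,-36.8,2.5,76.6,0.2,-44.3,-36.8,2.5,76.6,0.2,-44.3,-36.8,2.5,76.6,0.2,-44.3,-36.8,2.5,76.6,0.2,-44.3,-36.8,2.5,76.6,0.2,-44.3,-36.8,2.5,76.6,0.2,-44.3,-36.8,2.5,76.6,0.2,-44.3,-36.8,2.5,76.6,0.2,-44.3,-36.8,2.5,76.6,0.2,-44.3,-36.8,2.5,76.6]'

```text
clock: 2.7
eef_pos: [448.9, 199.6, 209.9]
tcp_rot: [3.141, -0.0, 1.55]
contact_force: [0.9, 0.2, -0.2]
opening: 0.603
```

Emit:
move_arm --targets '[0.0,-5.92,4.48,0.5,0,0.0,-5.92,4.48,0.5,0,0.0,-5.92,4.48,0.5,0,0.0,-5.92,4.48,0.5,0,0.0,-5.92,4.48,0.5,0,0.0,-5.92,4.48,0.5,0]'

```text
clock: 3.3
eef_pos: [491.2, 142.4, 204.7]
tcp_rot: [-3.142, -0.0, 1.556]
contact_force: [0.1, 0.8, -0.0]
opening: 0.502
```

```bash
python3 - <<'E'
from h import *
t=r.grab_frame('top'); s=r.grab_frame('side')
print(r.sense()['eef_pos'],r.sense()['tcp_rot'])
e=r.sense()['eef_pos']
crop(t,(222,205),52,7,'d1.png',proj(t,[e]));crop(s,(230,185),60,7,'d2.png',proj(s,[e,[492.5,139.5,132]]))
a=[cv2.resize(cv2.imread(f'pics/d{i}.png'),(400,400)) for i in (1,2)];cv2.imwrite('pics/d.png',np.hstack(a))
E
```

```text
[491.34224188 142.30034764 204.75673065] [ 3.14143438e+00 -1.04657978e-04  1.55641406e+00]
```

View pics/d.png

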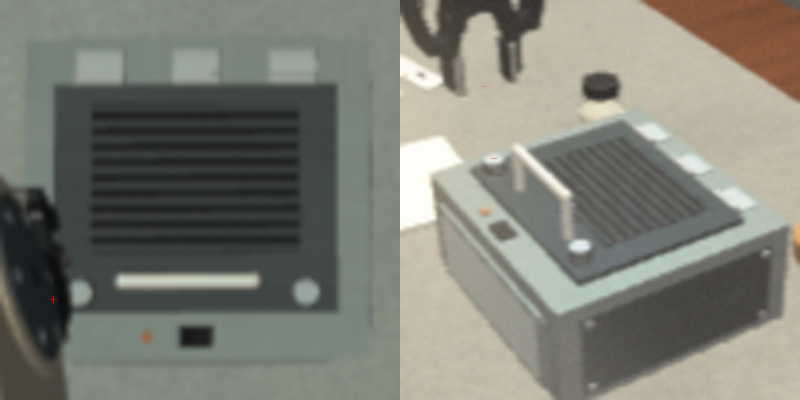

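The gripper stands above screw a. In the side crop the head at (494,160) coincides with my projected point. I'll descend and grip.

Emit:
move_arm --targets '[0.0,-0.25,0.1,4,0,0.0,-0.25,0.1,7,0,0.0,-0.25,0.1,8,0,0.0,-0.25,0.1,8.6,0,0.0,-0.25,0.1,8.6,0,-1,-0.25,0.1,8.6,0,-1,-0.25,0.1,8.6,0,-1,-0.25,0.1,8.6,0,-1,-0.25,0.1,8.6,0]' --squeeze 40

```text
clock: 4.3
eef_pos: [493.6, 139.2, 119.9]
tcp_rot: [3.139, -0.001, 1.555]
contact_force: [-2.2, -0.1, 6.7]
opening: 0.186
```

Emit:
move_arm --targets '[-1,0,0,0,0,-1,0,0,0,0,-1,0,0,0,0]'

```text
clock: 4.6
eef_pos: [493.6, 139.2, 119.9]
tcp_rot: [3.139, -0.001, 1.555]
contact_force: [-1.3, 0.7, 7.0]
opening: 0.185
```

Emit:
move_arm --targets '[-1,0,0,-1,0,-1,0,0,-2,0,-1,0,0,-3,0,-1,0,0,-5,0,-1,0,0,-7,0,-1,0,0,-9,0,-1,0,0,-9,0]'

```text
clock: 5.3
eef_pos: [494.4, 139.4, 211.9]
tcp_rot: [3.136, -0.001, 1.555]
contact_force: [0.4, -0.4, -0.3]
opening: 0.189
```

```bash
python3 - <<'E'
from h import *
s=r.grab_frame('side')
print(r.sense()['eef_pos'],r.sense()['tcp_rot'],r.sense()['opening'])
e=r.sense()['eef_pos']
crop(s,(230,165),60,6,'e.png',proj(s,[e]))
E
```

```text
[493.66919025 139.1514814  210.32150188] [ 3.13832150e+00 -9.57278970e-04  1.55481079e+00] 0.18514145569661009
```

View pics/e.png

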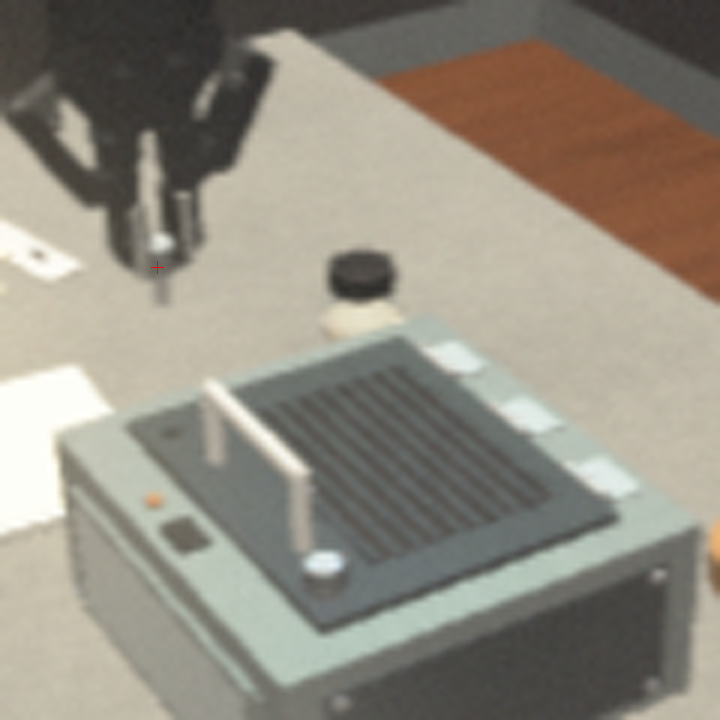

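Screw a is held upright at (160,245), and its hole shows empty at (172,432). I'll carry it to pocket0 at about (466,-318).

Emit:
move_arm --targets '[-1,-4,-0.2,0,0,-1,-8,-0.4,0,0,-1,-12,-0.5,0,0,-1,-16,-0.7,0,0,-1,-20,-0.9,0,0,-1,-24,-1.1,0,0,-1,-28,-1.2,0,0,-1,-32,-1.4,0,0,-1,-36,-1.6,0,0,-1,-40,-1.8,0,0]'

```text
clock: 6.35
eef_pos: [467.5, -262.1, 207.8]
tcp_rot: [-3.141, -0.001, 1.555]
contact_force: [0.5, 0.1, 0.1]
opening: 0.184
```

Emit:
move_arm --targets '[-1,-3,-0.2,0,0,-1,-5.8,-0.2,0,0,-1,-5.8,-0.2,0,0,-1,-5.8,-0.2,0,0]'

```text
clock: 6.75
eef_pos: [464.7, -318.6, 207.6]
tcp_rot: [-3.14, -0.001, 1.553]
contact_force: [-0.9, 0.1, -0.5]
opening: 0.185
```

Emit:
move_arm --targets '[-1,0,0.1,4,0,-1,0,0.1,8,0,-1,0,0.1,12,0,-1,0,0.1,15,0,-1,0,0.1,17,0,-1,0,0.1,17.5,0,-1,0,0.1,17.5,0,-1,0,0.1,17.5,0]'

```text
clock: 7.55
eef_pos: [467.1, -318.7, 34.6]
tcp_rot: [3.141, 0.001, 1.555]
contact_force: [0.3, -1.0, -0.3]
opening: 0.184
```

```bash
python3 - <<'E'
from h import *
s=r.grab_frame('side'); e=r.sense()['eef_pos']; print(e)
crop(s,(290,300),60,6,'f.png',proj(s,[e]))
E
```

```text
[ 467.30311101 -318.9149763    34.89343453]
```

View pics/f.png

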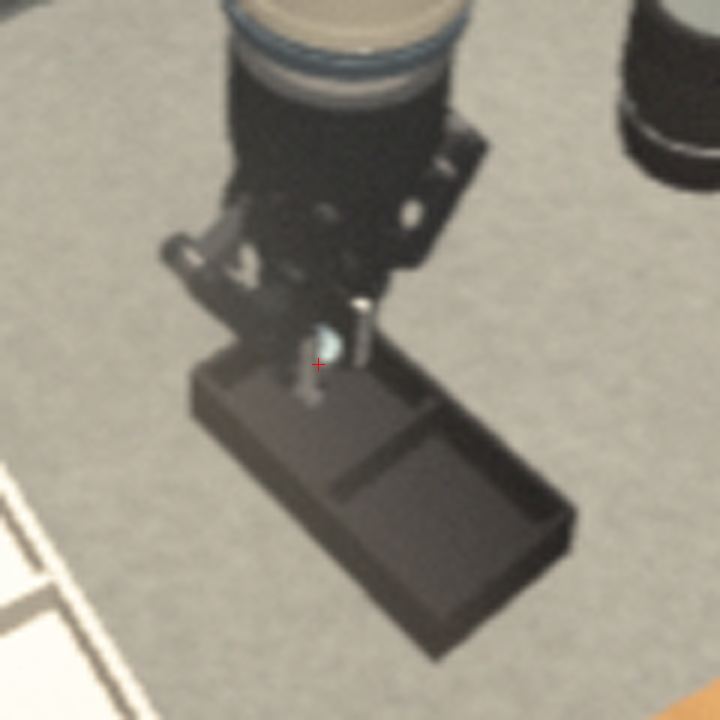

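The screw is inside the +y pocket, with its shank near (312,385). I'll release it.

Emit:
move_arm --targets '[-1,0,0,0.3,0,-1,0,0,0.3,0,-0.1,0,0,0.3,0,-0.1,0,0,0.3,0,-0.1,0,0,0.3,0,-0.1,0,0,0.3,0,-0.1,0,0,-2,0,-0.1,0,0,-6,0,-0.1,0,0,-10,0]'

```text
clock: 8.5
eef_pos: [465.8, -318.3, 134.2]
tcp_rot: [-3.14, -0.001, 1.555]
contact_force: [0.1, -0.7, -0.3]
opening: 0.45
```

```bash
python3 - <<'E'
from h import *
s=r.grab_frame('side'); e=r.sense()['eef_pos']; print(e)
crop(s,(290,300),60,6,'g.png')
E
```

```text
[ 469.01782413 -320.51048366  140.93770627]
```

View pics/g.png

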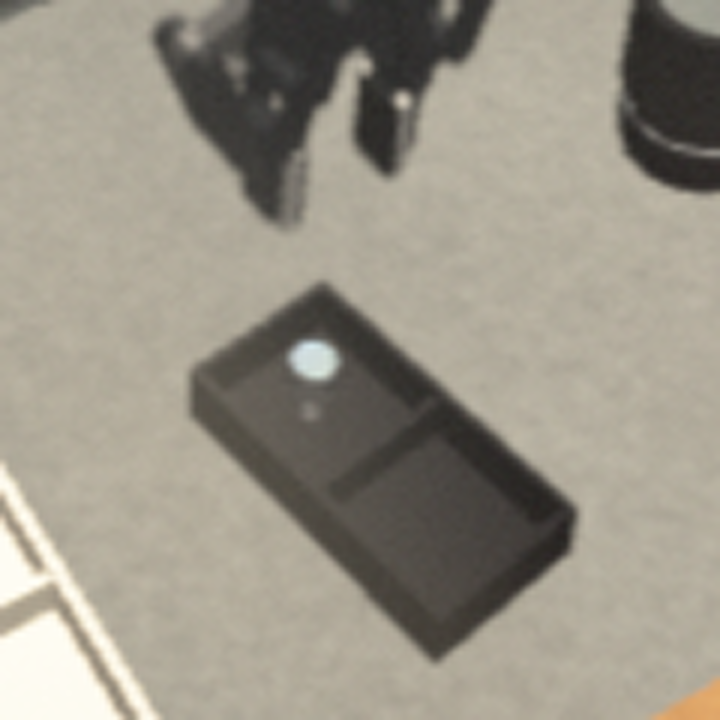

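Screw a stands upright in the +y pocket, head at (314,360) and shank tip at (310,410). Next is screw b.

Emit:
move_arm --targets '[0,3,0.2,-4,0,0,7,0.4,-4,0,0,11,0.7,-4,0,0,15,0.9,-4,0,0,19,1.1,-4,0,0,23,1.4,-4,0,0,27,1.6,-4,0,0,30,1.8,-4,0,0,30,1.8,-4,0,0,30,1.8,-4,0]'

```text
clock: 9.55
eef_pos: [489.2, -18.6, 173.5]
tcp_rot: [-3.142, 0.0, 1.557]
contact_force: [-0.0, -0.5, 0.5]
opening: 0.497
```

```bash
python3 - <<'E'
from h import *
s=r.grab_frame('side'); e=r.sense()['eef_pos']; print(e,r.sense()['tcp_rot'])
crop(s,(240,190),60,6,'i.png',proj(s,[e,[491,-20.5,132]]))
E
```

```text
[489.15218131 -19.30270284 173.50745153] [-3.14149674e+00  3.13947472e-04  1.55554236e+00]
```

View pics/i.png

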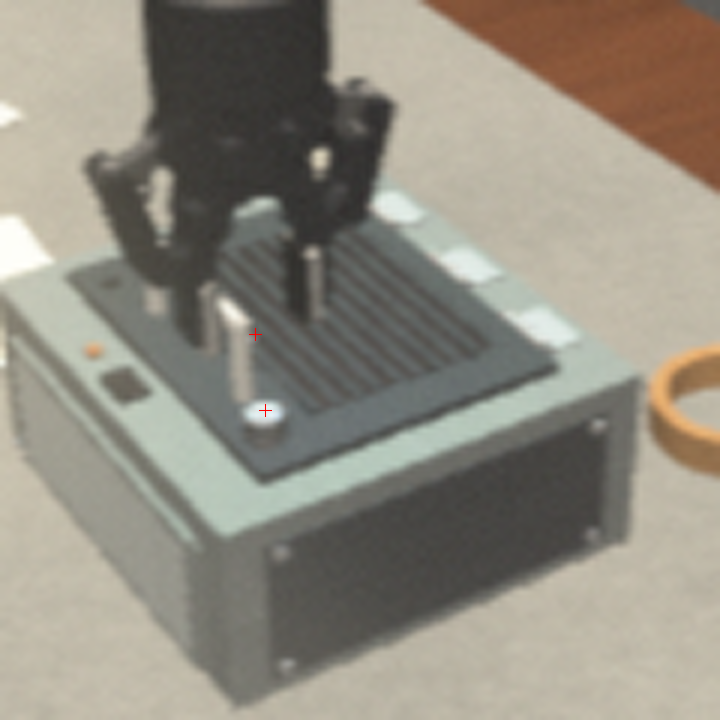

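Emit:
move_arm --targets '[0,-0.1,0.25,3,0,0,-0.1,0.25,4.5,0,0,-0.1,0.25,5.3,0,0,-0.1,0.25,5.3,0,-1,-0.1,0.25,5.3,0,-1,-0.1,0.25,5.3,0,-1,-0.1,0.25,5.3,0,-1,-0.1,0.25,5.3,0,-1,-0.1,0.25,5.3,0]'

```text
clock: 10.5
eef_pos: [492.3, -20.4, 121.5]
tcp_rot: [3.14, 0.001, 1.555]
contact_force: [-1.5, -2.5, 7.6]
opening: 0.181
```

Emit:
move_arm --targets '[-1,0,0,0,0,-1,0,0,-1,0,-1,0,0,-2,0,-1,0,0,-3,0,-1,0,0,-5,0,-1,0,0,-6,0,-1,0,0,-6,0]'

```text
clock: 11.2
eef_pos: [492.9, -20.1, 182.4]
tcp_rot: [3.138, 0.0, 1.555]
contact_force: [0.2, 0.4, 0.1]
opening: 0.181
```

```bash
python3 - <<'E'
from h import *
s=r.grab_frame('side'); e=r.sense()['eef_pos']; print(e,r.sense()['tcp_rot'])
crop(s,(240,190),60,6,'j.png',proj(s,[e]))
E
```

```text
[492.19251881 -20.06129579 181.35738955] [3.13973229e+00 4.58591247e-06 1.55489601e+00]
```

View pics/j.png

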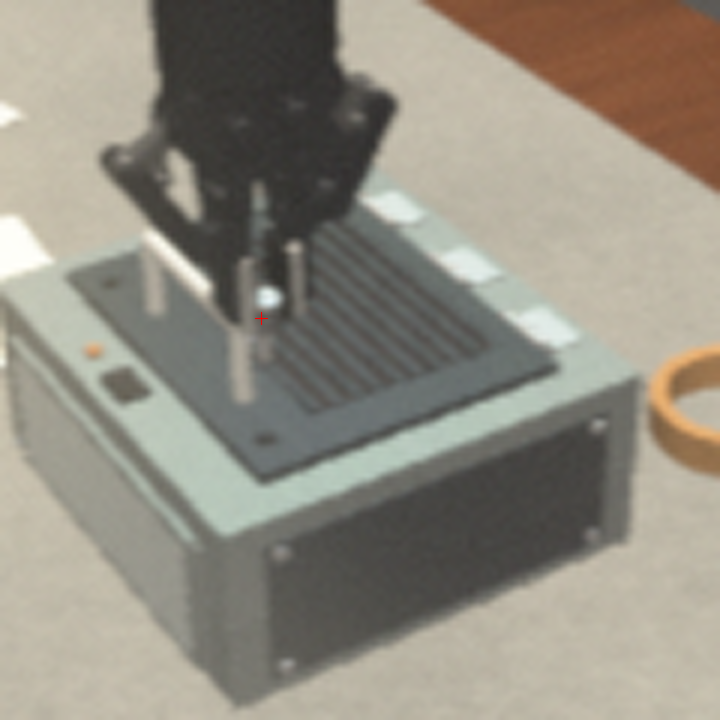

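Screw b is held at (268,298), and its hole at (265,440) is free. I'll carry it to pocket1.

Emit:
move_arm --targets '[-1,-4,-0.2,0,0,-1,-8,-0.4,0,0,-1,-12,-0.5,0,0,-1,-16,-0.7,0,0,-1,-20,-0.9,0,0,-1,-24,-1.1,0,0,-1,-28,-1.2,0,0,-1,-32,-1.3,0,0,-1,-36.5,-1.4,0,0,-1,-36.5,-1.4,0,0]'

```text
clock: 12.25
eef_pos: [471.3, -389.5, 179.6]
tcp_rot: [3.142, 0.002, 1.552]
contact_force: [0.9, 0.1, -1.1]
opening: 0.185
```

Emit:
move_arm --targets '[-1,0,0,0,0,-1,0,0,4,0,-1,0,0,8,0,-1,0,0,11,0,-1,0,0,13,0,-1,0,0,14,0,-1,0,0,14.6,0,-1,0,0,14.6,0,-1,0,0,14.6,0]'

```text
clock: 13.15
eef_pos: [472.5, -385.0, 35.6]
tcp_rot: [3.14, 0.001, 1.555]
contact_force: [0.3, -0.9, -1.0]
opening: 0.181
```

```bash
python3 - <<'E'
from h import *
s=r.grab_frame('side'); e=r.sense()['eef_pos']; print(e,r.sense()['tcp_rot'])
crop(s,(290,300),60,6,'k.png',proj(s,[e]))
E
```

```text
[ 472.54572954 -385.18269354   35.72165597] [3.14021574e+00 1.04105494e-03 1.55500106e+00]
```

View pics/k.png

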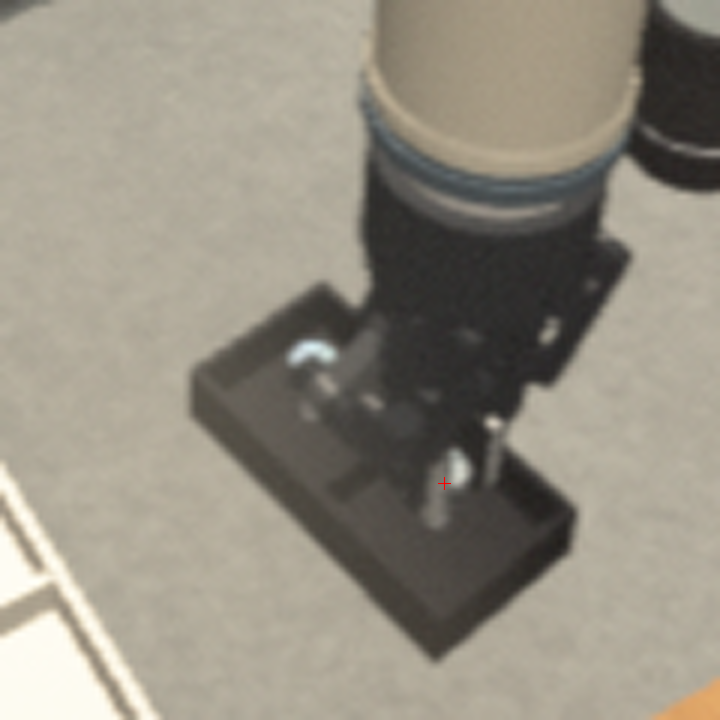

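Screw a is still upright at (312,355), and screw b is inside the second pocket. I'll release it.

Emit:
move_arm --targets '[-1,0,0,0.3,0,-1,0,0,0.3,0,-0.1,0,0,0.3,0,-0.1,0,0,0.3,0,-0.1,0,0,0.3,0,-0.1,0,0,0.3,0,-0.1,0,0,-2,0,-0.1,0,0,-6,0,-0.1,0,0,-10,0,-0.1,0,0,-15,0]'

```text
clock: 14.2
eef_pos: [471.0, -384.1, 184.9]
tcp_rot: [-3.14, -0.002, 1.555]
contact_force: [0.8, -1.0, -0.8]
opening: 0.451
```

```bash
python3 - <<'E'
from h import *
s=r.grab_frame('side'); e=r.sense()['eef_pos']; print(e)
crop(s,(290,300),60,6,'l.png')
for n in ['screw_a_head','hatch_hinge','hatch_handle']: print(n,[(np.round(m['position'],1),round(m['conf'],2)) for m in r.mark_of(s,n)][:4])
E
```

```text
[ 474.65869305 -387.07406697  194.41653691]
screw_a_head [(array([433.2, 343.5,  -1.8]), 0.73), (array([ 468. , -317. ,   29.6]), 0.62), (array([ 471.7, -387.5,    3.9]), 0.49)]
hatch_hinge [(array([643.3,  54.9, 111.1]), 0.94)]
hatch_handle [(array([433.4, 342.7,   1.2]), 0.68), (array([504.1,  62. , 155.4]), 0.63), (array([ 469.6, -316.8,    3.8]), 0.17)]
```

View pics/l.png

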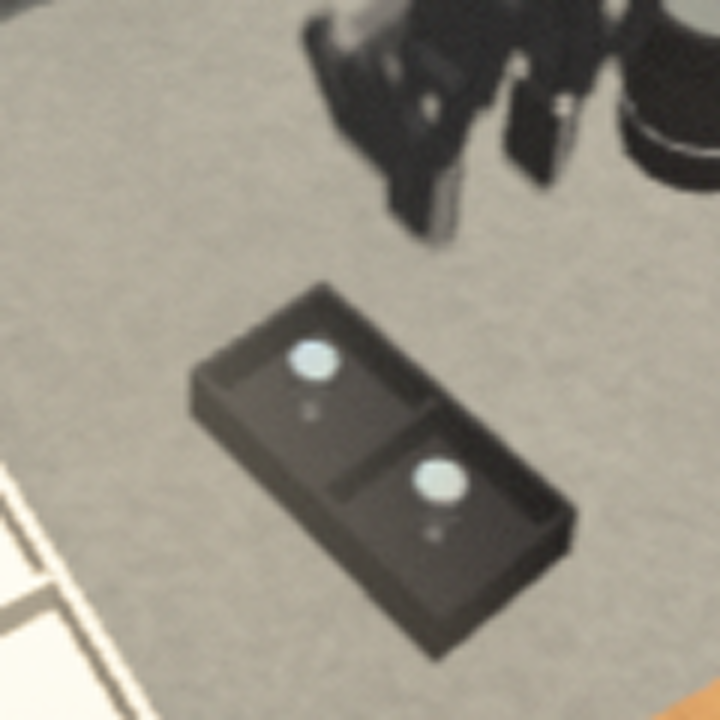

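Both screws stand in their pockets, a at (314,360) and b at (440,480), and the measured head z is 29.6. Next is the handle at about (503,60,156).

Emit:
move_arm --targets '[0,4,0.2,0,0,0,8,0.4,0,0,0,12,0.6,0,0,0,16,0.8,0,0,0,20,1,0,0,0,24,1.2,0,0,0,28,1.4,0,0,0,32,1.6,0,0,0,36,1.8,0,0,0,40,2,0,0]'

```text
clock: 15.4
eef_pos: [497.0, 16.4, 183.0]
tcp_rot: [-3.139, 0.0, 1.555]
contact_force: [0.2, -0.2, 0.4]
opening: 0.5
```

Emit:
move_arm --targets '[0,3,0.1,0,0,0,4.7,0.1,0,0,0,4.7,0.1,0,0,0,4.7,0.1,0,0,0,4.7,0.1,0,0]'

```text
clock: 15.9
eef_pos: [499.5, 61.0, 183.8]
tcp_rot: [-3.14, 0.0, 1.554]
contact_force: [-0.6, -0.6, 0.0]
opening: 0.496
```

```bash
python3 - <<'E'
from h import *
s=r.grab_frame('side'); e=r.sense()['eef_pos']; print(e,r.sense()['tcp_rot'])
crop(s,(230,180),60,6,'m.png',proj(s,[e,[503,60,156]]))
E
```

```text
[499.66506844  60.84283788 184.06807768] [-3.14060407e+00  3.31432769e-04  1.55391072e+00]
```

View pics/m.png

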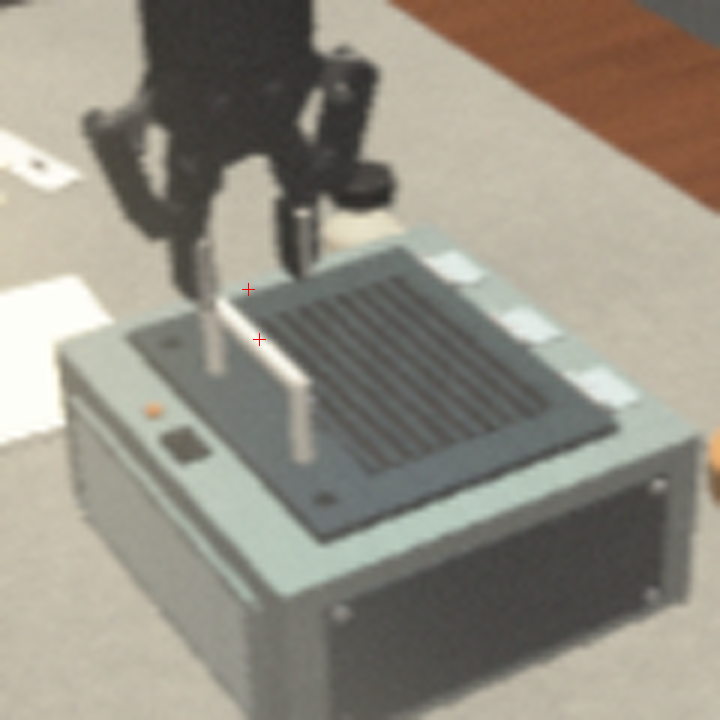

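The handle bar runs from (222,300) to (308,385), and my point lies on it. I'll descend and pinch it gently.

Emit:
move_arm --targets '[0,-0.1,0.35,1.5,0,0,-0.1,0.35,3,0,0,-0.1,0.35,4.7,0,0,-0.1,0.35,4.7,0,-1,-0.1,0.35,4.7,0,-1,-0.1,0.35,4.7,0,-1,-0.1,0.35,4.7,0,-1,-0.1,0.35,4.7,0,-1,-0.1,0.35,4.7,0,-1,-0.1,0.35,4.7,0]' --squeeze 25

```text
clock: 16.95
eef_pos: [499.7, 60.3, 137.9]
tcp_rot: [-3.134, 0.001, 1.555]
contact_force: [-14.4, -0.2, 10.2]
opening: 0.103
```

The bar actually sits at x of about 499.7, since the arm was pushed back 3 mm. I'll compute the arc relative to that.

```bash
python3 - <<'E'
import numpy as np
th=np.linspace(0,1.6,31)
x=-142*np.cos(th)+43*np.sin(th)+142; z=142*np.sin(th)+43*np.cos(th)-43
for k in range(3):
    i0=10*k; off=-3 if k==0 else 0
    print([f"{(x[i]-x[i0]+off)/10:.2f},{-(z[i]-z[i0])/10:.2f}" for i in range(i0+1,i0+11)])
E
```

```text
['-0.05,-0.75', '0.24,-1.49', '0.57,-2.21', '0.93,-2.91', '1.34,-3.59', '1.77,-4.25', '2.25,-4.88', '2.75,-5.49', '3.29,-6.07', '3.86,-6.62']
['0.60,-0.52', '1.22,-1.01', '1.87,-1.46', '2.54,-1.88', '3.23,-2.26', '3.95,-2.60', '4.68,-2.91', '5.42,-3.18', '6.18,-3.40', '6.95,-3.59']
['0.78,-0.14', '1.56,-0.25', '2.35,-0.31', '3.14,-0.33', '3.93,-0.30', '4.72,-0.24', '5.51,-0.13', '6.28,0.02', '7.05,0.21', '7.81,0.44']
```

Emit:
move_arm --targets '[-1,0,-0.05,-0.75,0,-1,0,0.24,-1.49,0,-1,0,0.57,-2.21,0,-1,0,0.93,-2.91,0,-1,0,1.34,-3.59,0,-1,0,1.77,-4.25,0,-1,0,2.25,-4.88,0,-1,0,2.75,-5.49,0,-1,0,3.29,-6.07,0,-1,0,3.86,-6.62,0]'

```text
clock: 17.95
eef_pos: [539.2, 59.9, 204.5]
tcp_rot: [-3.135, 0.0, 1.555]
contact_force: [-16.2, -1.2, 6.8]
opening: 0.108
```

Emit:
move_arm --targets '[-1,0,0.42,-0.65,0,-1,0,1.04,-1.17,0,-1,0,1.69,-1.64,0,-1,0,2.37,-2.08,0,-1,0,3.08,-2.46,0,-1,0,3.8,-2.8,0,-1,0,4.55,-3.11,0,-1,0,5.3,-3.38,0,-1,0,6.08,-3.6,0,-1,0,6.86,-3.79,0]'

```text
clock: 18.95
eef_pos: [611.4, 59.2, 243.9]
tcp_rot: [3.141, -0.0, 1.555]
contact_force: [-8.4, -0.2, 10.9]
opening: 0.108
```

Emit:
move_arm --targets '[-1,0,0.75,-0.3,0,-1,0,1.53,-0.43,0,-1,0,2.33,-0.5,0,-1,0,3.12,-0.53,0,-1,0,3.93,-0.5,0,-1,0,4.72,-0.44,0,-1,0,5.51,-0.33,0,-1,0,6.28,-0.18,0,-1,0,7.05,0,0,-1,0,7.81,0.24,0]'

```text
clock: 19.95
eef_pos: [689.5, 58.2, 239.1]
tcp_rot: [3.141, -0.001, 1.555]
contact_force: [-3.1, 3.0, 4.2]
opening: 0.103
```

```bash
python3 - <<'E'
from h import *
s=r.grab_frame('side'); e=r.sense()['eef_pos']; print(e,r.sense()['tcp_rot'],r.sense()['contact_force'])
crop(s,(240,160),70,6,'n.png',proj(s,[e]))
E
```

```text
[690.60648405  58.12165548 238.75692639] [ 3.14033659e+00 -6.17032690e-04  1.55485926e+00] [1.96582701 4.10671041 1.92376109]
```

View pics/n.png

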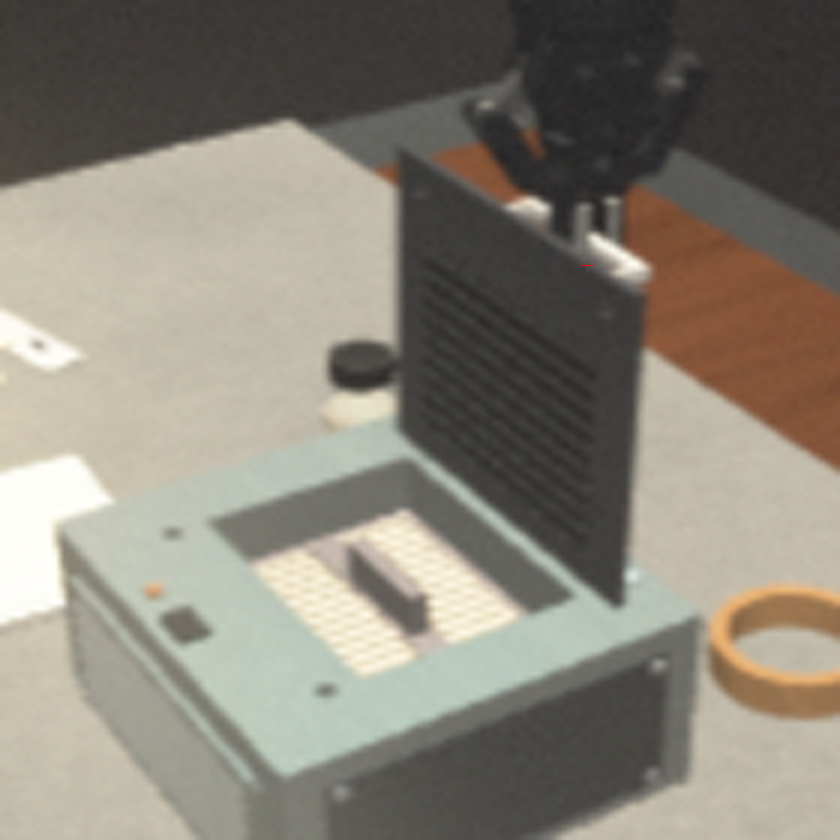

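The hatch stands upright and the filter with its grip bar shows at (390,585). I'll open the fingers a little and rise off the handle.

Emit:
move_arm --targets '[-0.5,0,0,0,0,-0.5,0,0,0,0,-0.5,0,0,0,0,-0.5,0,0,-1.5,0,-0.5,0,0,-3,0,-0.5,0,0,-5,0,-0.5,0,0,-8,0,-0.5,0,0,-11,0,-0.5,0,0,-12,0,-0.5,0,0,-12,0]'

```text
clock: 21.0
eef_pos: [689.6, 57.8, 362.4]
tcp_rot: [3.137, -0.0, 1.555]
contact_force: [-0.6, 0.1, -0.1]
opening: 0.249
```

```bash
python3 - <<'E'
from h import *
s=r.grab_frame('side');t=r.grab_frame('top'); e=r.sense()['eef_pos']; print(e,r.sense()['tcp_rot'],r.sense()['contact_force'])
for p in (s,t):
  for n in ['filter_grip','filter_panel','hatch_handle','hatch_hinge']: print(n,[(np.round(m['position'],1),round(m['conf'],2)) for m in r.mark_of(p,n)][:3])
crop(s,(240,160),70,6,'o1.png',proj(s,[[572,59,106]]))
crop(t,(222,205),60,7,'o2.png',proj(t,[[572,59,106]]))
a=[cv2.resize(cv2.imread(f'pics/o{i}.png'),(400,400)) for i in (1,2)];cv2.imwrite('pics/o.png',np.hstack(a))
E
```

```text
[688.40365053  57.73104466 358.78039074] [-3.14106094e+00  8.29408854e-05  1.55486339e+00] [-0.10475661 -0.61243742 -0.39287087]
filter_grip [(array([573.5,  57.7,  95. ]), 0.81), (array([ 467.8, -318.7,   26.2]), 0.66)]
filter_panel [(array([570.4,  56.5,  68.1]), 0.9)]
hatch_handle [(array([695.9,  58.1, 253.1]), 0.84)]
hatch_hinge [(array([643.9,  59.5, 114.5]), 0.69)]
filter_grip [(array([570.5,  61.3,  98.4]), 0.8)]
filter_panel [(array([572.9,  55.4,  67.8]), 0.59)]
hatch_handle [(array([ 472.4, -381.4,   28.3]), 0.16)]
hatch_hinge [(array([641.5,  60.3, 112.5]), 0.75)]
```

View pics/o.png

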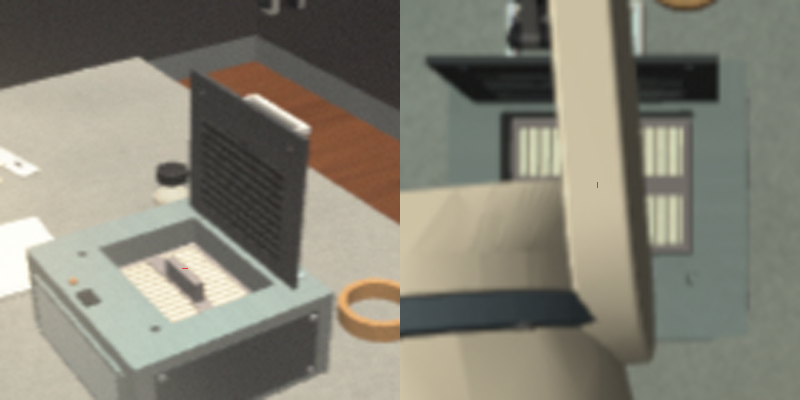

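The hatch stays open at about 1.63 rad. The filter grip is at about (572,59,93), and both views agree with the expected height. I'll move over it and then down.

Emit:
move_arm --targets '[0.2,0,-4,0,0,0.2,0,-8,0,0,0.2,0,-11.6,0,0,0.2,0,-11.6,0,0,0.2,0,-11.6,0,0,0.2,0,-11.6,4,0,0.2,0,-11.6,8,0,0.2,0,-11.6,12,0,0.2,0,-11.6,16,0,0.2,0,-11.6,16,0]'

```text
clock: 22.5
eef_pos: [570.4, 59.3, 193.9]
tcp_rot: [-3.133, 0.001, 1.555]
contact_force: [0.1, -1.0, 0.4]
opening: 0.601
```

Emit:
move_arm --targets '[0.2,0,0,0,0,0.2,0,0,0,0,0.2,0,0,0,0]'

```text
clock: 22.8
eef_pos: [574.4, 59.8, 201.6]
tcp_rot: [3.138, -0.0, 1.555]
contact_force: [0.2, -0.4, -0.2]
opening: 0.599
```

```bash
python3 - <<'E'
from h import *
s=r.grab_frame('side'); e=r.sense()['eef_pos']; print(e,r.sense()['tcp_rot'],r.sense()['contact_force'])
crop(s,(240,160),70,6,'p.png',proj(s,[e,[572,59,106]]))
E
```

```text
[574.13163602  59.719792   201.33911845] [ 3.13825694e+00 -3.68989004e-04  1.55485342e+00] [-0.08563681  0.0321433  -0.0236283 ]
```

View pics/p.png

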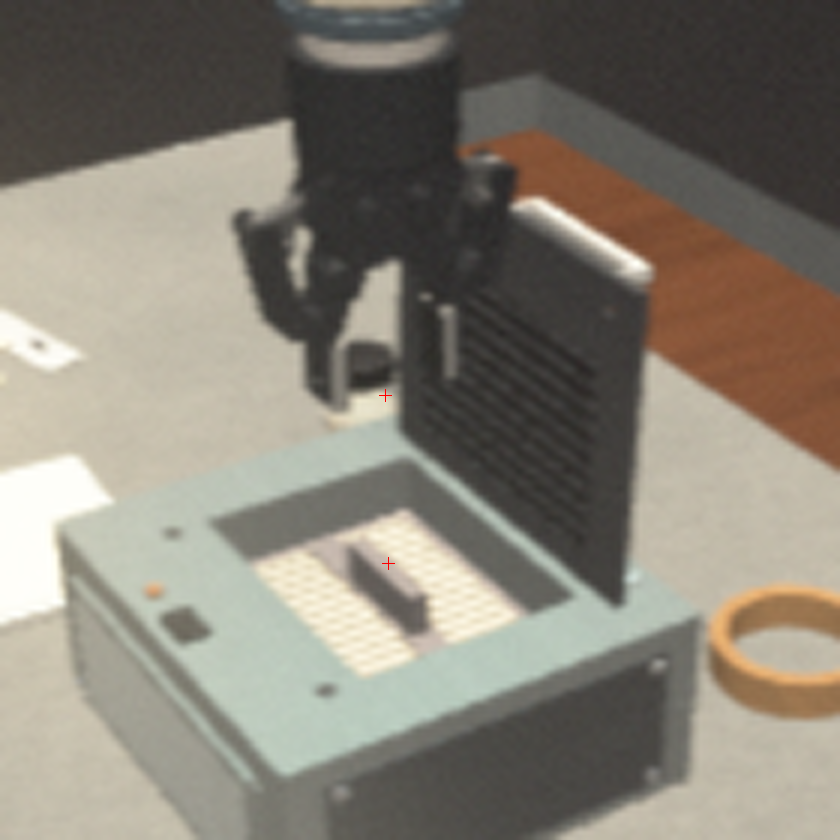

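Emit:
move_arm --targets '[-0.1,0,-0.3,0,0,-0.1,0,-0.3,2,0,-0.1,0,-0.3,5,0,-0.1,0,-0.3,7,0,-0.1,0,-0.3,9,0,-0.1,0,-0.3,10.5,0,-0.1,0,-0.3,11.3,0,-0.1,0,-0.3,11.3,0,-0.1,0,-0.3,11.3,0]'

```text
clock: 23.75
eef_pos: [570.2, 59.7, 86.9]
tcp_rot: [3.141, -0.0, 1.555]
contact_force: [0.6, 0.1, -0.3]
opening: 0.449
```

Emit:
move_arm --targets '[-1,0,0,0,0,-1,0,0,0,0,-1,0,0,0,0,-1,0,0,0,0,-1,0,0,0,0,-1,0,0,0,0,-1,0,0,0,0]' --squeeze 80

```text
clock: 24.45
eef_pos: [570.5, 59.7, 87.5]
tcp_rot: [3.14, -0.0, 1.555]
contact_force: [-0.8, 0.9, 6.2]
opening: 0.124
```

Emit:
move_arm --targets '[-1,0,0,-1,0,-1,0,0,-2,0,-1,0,0,-3,0,-1,0,0,-4,0,-1,0,0,-5,0,-1,0,0,-6,0,-1,0,0,-7,0,-1,0,0,-8,0,-1,0,0,-9,0,-1,0,0,-9,0]'

```text
clock: 25.45
eef_pos: [570.7, 59.8, 177.9]
tcp_rot: [3.139, -0.0, 1.555]
contact_force: [0.9, -0.6, -1.9]
opening: 0.114
```

```bash
python3 - <<'E'
from h import *
s=r.grab_frame('side'); e=r.sense(); print(e['eef_pos'],e['tcp_rot'],e['contact_force'],e['opening'])
crop(s,(240,160),70,6,'q.png',proj(s,[e['eef_pos']]))
print([(np.round(m['position'],1),round(m['conf'],2)) for m in r.mark_of(s,'filter_panel')][:3])
E
```

```text
[570.21898432  59.71702185 177.07413561] [ 3.14021277e+00 -1.26829076e-04  1.55490176e+00] [ 0.09086897 -0.55455091 -1.87390397] 0.1172482722057471
[(array([570.6,  55. , 160. ]), 0.55)]
```

View pics/q.png

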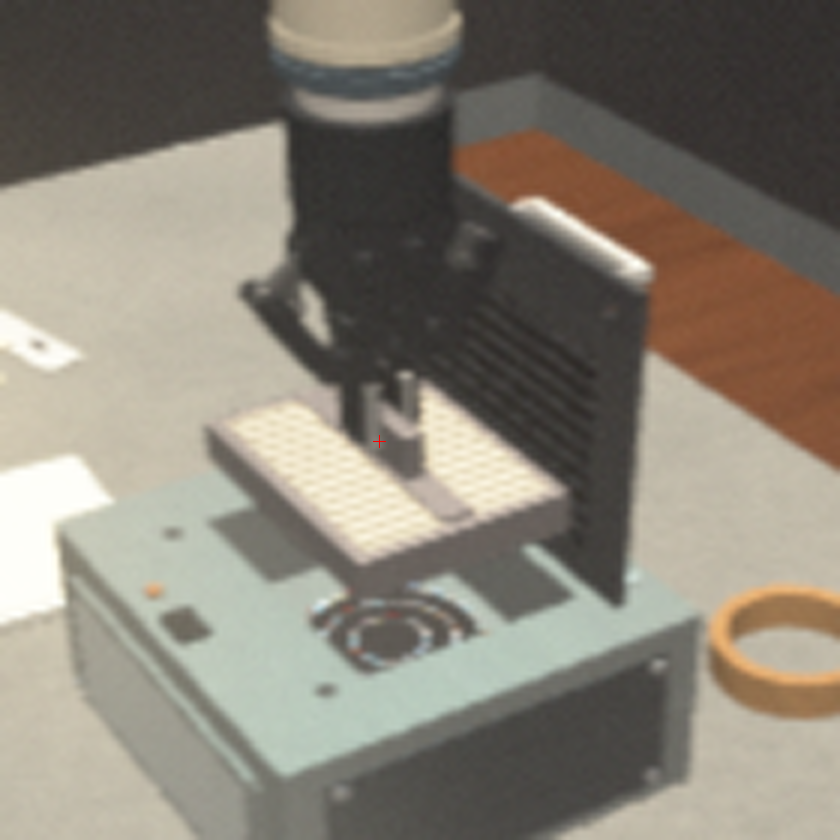

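The filter is out of the well, level and gripped at (395,420). I'll carry it smoothly to above the pad.

Emit:
move_arm --targets '[-1,0.8,-0.5,0,0,-1,2.5,-1.3,0,0,-1,5,-2.5,0,0,-1,7.5,-3.8,0,0,-1,10,-5.1,0,0,-1,12.5,-6.4,0,0,-1,15,-7.7,0,0,-1,17.5,-9,0,0,-1,20,-10.3,0,0,-1,22.2,-11.4,0,0]'

```text
clock: 26.55
eef_pos: [457.7, 284.7, 175.7]
tcp_rot: [-3.14, 0.0, 1.555]
contact_force: [0.0, -0.4, -0.5]
opening: 0.115
```

Emit:
move_arm --targets '[-1,2,-1,0,0,-1,3.5,-1.9,0,0,-1,4.7,-2.5,0,0,-1,5.3,-2.8,0,0,-1,5.5,-2.8,1,0,-1,5.5,-2.8,2,0,-1,5.5,-2.8,3,0,-1,5.5,-2.8,4,0,-1,5.5,-2.8,4.6,0,-1,5.5,-2.8,4.6,0]'

```text
clock: 27.55
eef_pos: [431.8, 338.2, 129.1]
tcp_rot: [-3.14, 0.001, 1.554]
contact_force: [0.3, -0.0, -1.4]
opening: 0.12
```

Emit:
move_arm --targets '[-1,0,0,0,0,-1,0,0,0,0,-1,0,0,0,0]'

```text
clock: 27.85
eef_pos: [432.5, 339.1, 130.8]
tcp_rot: [3.141, -0.001, 1.555]
contact_force: [1.1, -0.5, -1.4]
opening: 0.118
```

```bash
python3 - <<'E'
from h import *
s=r.grab_frame('side');t=r.grab_frame('top'); e=r.sense(); print(e['eef_pos'],e['tcp_rot'],e['contact_force'],e['opening'])
for p in (s,t):
  for n in ['filter_panel','pad_center','screw_a_head','hatch_handle','hatch_hinge','lens','ink_jar','tape_roll']: print(n,[(np.round(m['position'],1),round(m['conf'],2)) for m in r.mark_of(p,n)][:3])
cv2.imwrite('pics/r.png',np.hstack([s['img'],t['img']])[:, :]); cv2.imwrite('pics/r.png',cv2.resize(cv2.imread('pics/r.png'),(800,300)))
crop(s,(190,180),110,5,'r1.png',proj(s,[432,336,8]))
E
```

```text
[432.38642159 339.03756049 130.66625754] [ 3.14105767e+00 -4.24686838e-04  1.55487722e+00] [-0.18191439 -0.30209111 -1.24733746] 0.1197844068401093
filter_panel [(array([433.8, 337.3, 111.2]), 0.92)]
pad_center [(array([432.1, 338.1,  11.6]), 0.88), (array([ 467.5, -319. ,   29. ]), 0.47)]
screw_a_head []
hatch_handle [(array([692.5,  57.5, 252.6]), 0.66)]
hatch_hinge [(array([641.2,  58.2, 114.1]), 0.82), (array([434.5, 338. ,  11.1]), 0.63)]
lens [(array([ 6.962e+02, -2.931e+02,  1.000e-01]), 0.82)]
ink_jar [(array([715.2, 331.7,   1.7]), 0.57)]
tape_roll [(array([786.1, -15. ,  -2.4]), 0.81)]
filter_panel []
pad_center []
screw_a_head [(array([ 464. , -316.7,   29.8]), 0.37), (array([644.6,  60.2, 115.1]), 0.27)]
hatch_handle [(array([689. ,  60.7, 250.6]), 0.91)]
hatch_hinge [(array([644.8,  59.8, 115.3]), 0.69)]
lens [(array([ 699.6, -292.1,    1.8]), 0.8)]
ink_jar [(array([ 7.178e+02,  3.327e+02, -4.000e-01]), 0.73)]
tape_roll [(array([788. , -15.5,   2.3]), 0.91), (array([ 697.5, -294.7,    2.2]), 0.35)]
```

View pics/r.png

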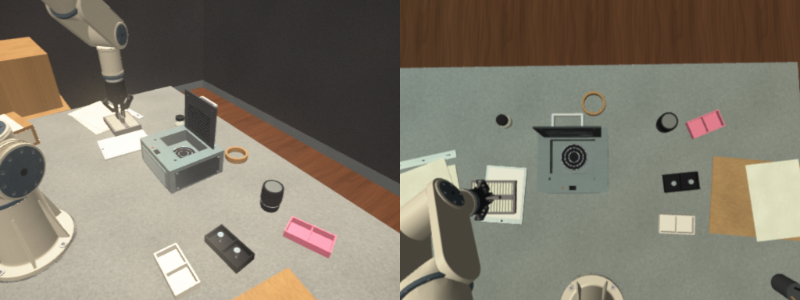

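The filter is held over the pad at (434,337,111), and the pad's centre is at (432,338). The hatch is open, both screws are in the black tray and the bystanders haven't moved. I'll hand it in.

```bash
python3 - <<'E'
from rig import r
print(r.sense()['eef_pos'],r.sense()['qvel'].round(3)); print(r.sign_off())
E
```

```text
[432.19323436 338.90071189 130.28357429] [-0.001 -0.001 -0.    -0.001  0.001 -0.   ]
the job is handed in; nothing more can be done
None
```

The job is done and handed in at about 28 s. I put one thumbscrew in each pocket of the black tray, swung the hatch upright and drew the filter out by its grip bar. The filter is still held over the light pad; the hand-in gave no verdict.

- **Filter:** it was measured at (434, 337, 111) mm, about 2 mm from the pad's centre at (432, 338) and about 10 cm above it. It looked level, with the gripper pointing straight down and at rest. Only the side camera could measure the filter and the pad, because the arm hid them from the top camera.
- **Hatch:** its handle was measured at z of about 251 mm, which puts the hatch at about 1.6 rad.
- **Thumbscrews:** the last pictures show one in each pocket. Both stand upright instead of lying down, with heads at about 30 mm against the 34 mm limit.
- **Bystanders:** the lens, ink jar and tape roll were within about 5 mm of their first measured positions, which is within the measuring error.
- **Disagreements:** the networks gave a few false reports, such as screw heads seen on the pad, which I ruled out against the pictures. My first handle position was about 3 mm off in x. It showed as a side force of about 15 N on the gripper, and I corrected it during the swing.

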